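# Fit the drip grate into the glazing station

### The job

Fit the slotted steel grate with the blue grip into the drip well of the glazing station: hook one short edge under the blue lip with the grate tilted, then lower the other edge, keeping hold of it, until the grate lies flat on the floor of the well, and only then let go; do not let it drop. Leave the white cover with the red grip where it lies.

Things in the scene. Friction and masses are not known exactly. Their poses are not given: they have to be found in the camera images.
- grate_grip (a point): Centre of the blue grip of the slotted steel grate (0.2 to 0.45 kg) lying on the bench. Plate 140 (x) x 110 (y) x 6 mm thick, z up. Grip bar 14 (x) x 60 (y) x 28 mm tall, on two posts, 35 mm clear above the plate. This point is above the plate's middle (its balance), 55 mm above its underside. Same if turned half round: either short edge (x = -70 or +70 mm) may be hooked.
- well (a point): Middle of the well's floor, 10 mm above the bench, in the glazing station: a fixed low open steel box, 172 x 150 mm outside. x along the well, z up. Inside, x = -80 to +80 mm and y = -69 to +69 mm; walls 6 mm thick, 26 mm above this floor. The lip covers the -x end, the one nearer the robot; the mouth left open is 130 mm long, so the grate enters only tilted.
- lip (a point): Middle of the free edge of the flat blue lip, on its underside: at x = -50 mm of the well, 26 mm above the well's floor. The lip is 5 mm thick and spans the well's full width, from this edge back to the end wall (30 mm of room under it). Axes as the well's.
- cover_grip (a point): Centre of the red grip of a solid white plastic cover lying loose on the bench, of the same shape and size as the grate. Not wanted: leave it in place.
There are look-alikes about, which are no part of the job. Leave any pink look-alike of the part that bears grate_grip alone. Leave any orange look-alike of the part that bears well alone.

How it is judged (in metres and radians):
On the way:
1. The grate has been lowered into the well, nearly flat (within 6 degrees), while the fingers still hold it (horizontal distance between grate_grip and well below 0.026 m and z of grate_grip in the frame of well below 0.068 m and angle between grate_grip's own z axis and vertical below 0.105 rad and contact force between the fingers and grate above 0.5 N), for 0.1 s.
At the end, for the whole second after the job is handed in: The grate is at rest, flat (within 4 degrees) on the floor of the well, its grip point within 16 mm along x, 20 mm along y of the well middle and 45 to 61 mm above its floor, aligned with the well within 13 degrees, either way round; the white cover is within 30 mm of its start (x of grate_grip in the frame of well between -0.016 and 0.016 m and y of grate_grip in the frame of well between -0.02 and 0.02 m and z of grate_grip in the frame of well between 0.045 and 0.061 m and angle between grate_grip's own z axis and vertical below 0.07 rad and angle between the x axis of grate_grip and the x axis of well, either way round below 0.24 rad and linear speed of grate below 0.02 m/s and distance of cover_grip from where it was at the start of the episode below 0.03 m); the robot touches nothing.
It fails at once if The grate is dropped into or onto the station (it turns faster than 4 rad/s, or moves faster than 0.6 m/s, while low over the station, its grip under 100 mm above the well floor) (horizontal distance between grate_grip and well below 0.12 m and z of grate_grip in the frame of well below 0.1 m and (angular speed of grate above 4 rad/s or linear speed of grate above 0.6 m/s)).
It fails at once if The white cover is moved by more than 30 mm (distance of cover_grip from where it was at the start of the episode above 0.03 m).
It also fails if it takes over 42 s, if anything falls off the work surface, if the arm or the gripper's body presses on something with over 40 N, if the wrist force passes 120 N, or if a joint passes its speed limit or range.

### The arm

A 6-joint arm with a two-finger parallel gripper is mounted at the origin on the work surface. World frame = base frame: x ahead of the robot, y to its left, z up, the work surface at z = 0. Lengths are in m, angles in degrees, forces in N, time in s.
With the tool pointing down it reaches from about 0.375 to 0.9 m from the base axis. Payload 3.1 kg.
Tool frame: the origin (TCP) lies at the very end of the fingers, on their centre line; the grasp point (between the pads) lies 19 mm behind it; z points along the fingers, y is the line along which they close (so a half turn about z gives the same grasp; the last joint's range is limited). The gripper opens to 87 mm and grips with 3 to 60 N. Pads are 19 mm wide; open, the fingers measure 117 mm over their backs; the gripper's body (75 mm by 190 mm) begins 51 mm behind the grasp point.
Start: joints at [63.971, 30.224, 82.088, -0, 67.689, -10.227], TCP at [0.17, 0.601, 0.223] pointing down, gripper open.
Joint ranges: [-176.69, 176.69], [-43.24, 126.21], [12.49, 139.97], [-82, 262], [0, 151.66], [-163.58, 163.58]. Speed limits (degrees/s): [159.86, 159.86, 180, 180, 180, 180].

### API

Orientations are given as a 3x3 rotation matrix whose columns are the frame's x, y, z axes.
In Python, from rig import readout, cams, bot gives the robot as it stands.
- The arm moves only by the shell command python3 -m inch 'ROWS'. ROWS is JSON, a list of rows, each a list of 5 numbers: the shift along the world's x, y, z in cm, then the turn about the world's z in degrees, then the finger opening in cm, from 0 to 8.7. In form: [[dx, dy, dz, twist, fingers], ...]. A call has 1 to 10 rows; each row is the pose to reach, as a shift and turn from the pose commanded when the call began; what a row does not reach only later rows make up. A row lasts 1/12 s, in which the tool goes at most 41.7 mm and 7.16 degrees, less where a joint would pass 70% of its speed; a pose out of reach is approached as far as the arm can. A call with a gripper value outside its range is refused whole. The fingers move at their own pace and stop on an object; the grip force is fixed at half the most. Time passes only in rows, so rows that repeat a pose let the fingers close. It gives the time, the measured TCP pose, the force, the opening and the grip force at its end, in the units of the state.
- readout.read_state(): the state, without advancing time (a new reading comes with each control period).
- cams.capture(name): name is "side" or "top"; returns a dict with "image" (480x640x3 uint8, blue, green, red), "intrinsics" (3x3 intrinsics, pixels), "k1" (the pictures are not rectified: a ray, as slopes to the right and down, at radius r is drawn at 1 + k1 r^2 times it, then the intrinsics apply), "xyz" and "rotation" of the camera in the world. Camera axes: x right, y down, z forward; pixel columns grow to the right and rows downward; lengths in m; the calibration is good to about 2 mm. A picture is of the moment at which its call begins. There is no depth.
- bot.hand_in(): hands the job in; it is judged then, once.
The state is a dict: "time_s": time; "joint_positions": joint angles; "qvel": joint speeds; "tau": joint torques, N m; "position": TCP position; "tcp_rot": TCP orientation; "force": force on the tool from outside, world axes, zero at the start; "moment": the same for the moment, N m; "opening": opening from 0.0 (shut) to 1.0 (fully open); "grasp_force": force on a finger pad.
Only numpy, scipy, OpenCV 4.12 (cv2) and the standard library are available. Lean on these libraries where they do the work, as an engineer would, in place of code of your own. Each camera call takes 0.05 s, during which the arm holds its last target. There are 200 camera calls.

## Working session

There is one attempt and no reset: what is moved stays moved. The work goes in short steps, Python scripts to look and compute and a shell command to move; the robot and the scene stay as the last step left them, time stands still between calls to the robot, and variables do not carry over. Pictures are saved under pics/ and viewed, at most 10 in all, crops included, and the job is handed in when it is done.

```bash
mkdir -p pics; ls; cat > h.py <<'E'
import numpy as np,cv2
from rig import readout,cams,bot
def shot(n,f):
    c=cams.capture(n); cv2.imwrite('pics/'+f+'.png',c['image']); np.savez('pics/'+f+'.npz',**{k:np.array(c[k]) for k in('image','intrinsics','k1','xyz','rotation')}); return c
def load(f): return np.load('pics/'+f+'.npz')
def ray(c,u,v):
    K=c['intrinsics']; k=float(c['k1'])
    p=cv2.undistortPoints(np.array([[[u,v]]],float),K,np.array([k,0,0,0.]))[0,0]
    return c['rotation']@np.array([p[0],p[1],1.])
def atz(c,u,v,z):
    d=ray(c,u,v); o=c['xyz']; return o+d*(z-o[2])/d[2]
def tri(obs):
    A=np.zeros((3,3));b=np.zeros(3)
    for c,u,v in obs:
        d=ray(c,u,v);d/=np.linalg.norm(d);P=np.eye(3)-np.outer(d,d);A+=P;b+=P@c['xyz']
    return np.linalg.solve(A,b)
def proj(c,p):
    q=c['rotation'].T@(np.array(p)-c['xyz'])
    return cv2.projectPoints(q.reshape(1,1,3),np.zeros(3),np.zeros(3),c['intrinsics'],np.array([float(c['k1']),0,0,0]))[0].ravel()
E
python3 -c "
from h import *
for n in('top','side'):
    c=shot(n,n+'0'); print(n,c['xyz'],c['rotation'].round(3).tolist(),c['intrinsics'][0],c['k1'])
s=readout.read_state();print(s)"
```

```text
pics
top [ 0.29103783 -0.05134352  0.99157244] [[-0.021, -0.991, 0.131], [-1.0, 0.018, -0.022], [0.019, -0.132, -0.991]] [466.84878068   0.         313.59092313] -0.10350578211957678
side [ 0.33152893 -0.79384699  0.72535574] [[0.988, -0.119, 0.099], [-0.153, -0.665, 0.731], [-0.021, -0.737, -0.675]] [442.27294147   0.         315.31242814] 0.012561812055168332
{'time_s': 0.1, 'joint_positions': array([ 6.39724993e+01,  3.02706953e+01,  8.21493052e+01,  9.25561409e-04,
        6.76923325e+01, -1.02278988e+01]), 'qvel': array([-0.02651364, -0.12296352, -0.33404891, -0.0670585 , -0.09473148,
        0.00585765]), 'tau': array([-4.84906741e-04, -4.40986490e+01, -1.77150983e+01,  6.34619105e-02,
        5.34413068e-02, -3.53648375e-05]), 'position': array([0.16984428, 0.60078017, 0.22169965]), 'tcp_rot': array([[-9.62218054e-01,  2.72278633e-01, -8.73736313e-04],
       [ 2.72279793e-01,  9.62216521e-01, -1.75518591e-03],
       [ 3.62823896e-04, -1.92677231e-03, -9.99998078e-01]]), 'force': array([-0.43340995, -0.83606946,  1.24047103]), 'moment': array([-0.03738633,  0.01558489, -0.02396234]), 'grasp_force': 0.0, 'opening': 1.000563477115565}
```

View pics/top0.png

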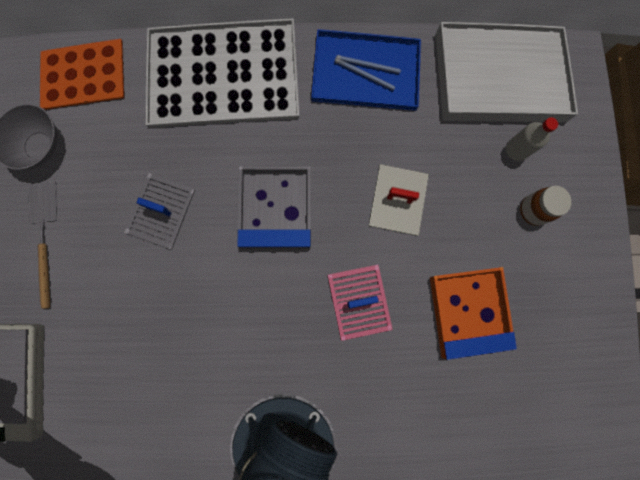

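View pics/side0.png

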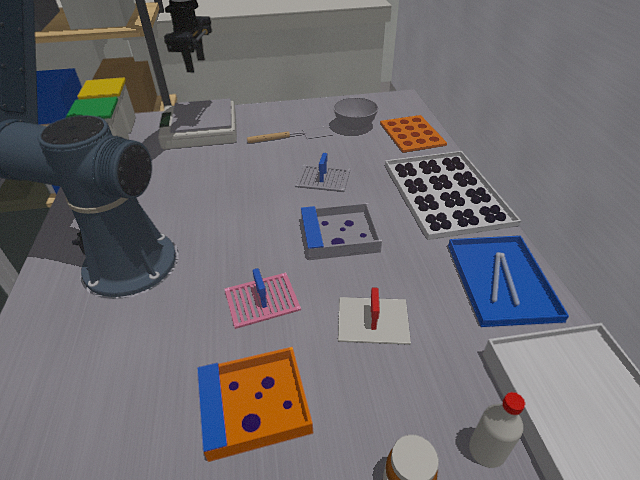

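The top view has two blue-gripped grates. The steel-grey one at (155,207) fits the description, and the pink one at (360,302) is a look-alike. There are also two blue-lipped boxes: the steel-grey one at (275,208) is the well, and the orange one at (473,312) is a look-alike. I'll confirm both in enlarged crops.

```bash
python3 -c "
from h import *
t=cv2.imread('pics/top0.png');s=cv2.imread('pics/side0.png')
def cr(i,x,y):
    c=cv2.resize(i[y:y+75,x:x+100],(400,300),interpolation=cv2.INTER_CUBIC)
    c=np.clip(c.astype(float)*1.4,0,255).astype('uint8')
    for k in range(0,100,20): cv2.putText(c,str(x+k),(k*4,9),0,.3,(0,255,255)); cv2.line(c,(k*4,10),(k*4,16),(0,255,255))
    for k in range(0,75,15): cv2.putText(c,str(y+k),(0,k*4+4),0,.3,(0,255,255)); cv2.line(c,(20,k*4),(26,k*4),(0,255,255))
    return c
a=np.vstack([np.hstack([cr(t,110,172),cr(t,225,162)]),np.hstack([cr(s,275,135),cr(s,292,195)])])
cv2.imwrite('pics/crop0.png',a)
"
```

```text
(no output)
```

View pics/crop0.png

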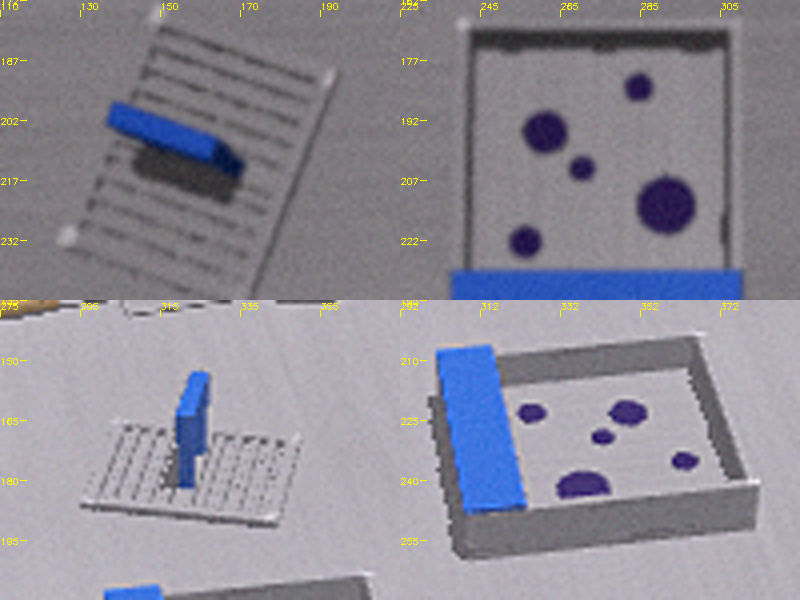

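The crop confirms it. The grate is slotted steel with a blue grip: top-view grip ends are about (137.5,199.5) and (163.5,209.5), and plate corners about (149,176), (193,191) and (127,231). The well is grey steel with a blue lip: the far rim corners are (241,168) and (310,168), and the lip's free edge runs from (238,229.5) to (311,229.5).

```bash
python3 -c "
from h import *
t=load('top0');s=load('side0')
np.set_printoptions(precision=4,suppress=True)
a=atz(t,137.5,199.5,.069);b=atz(t,163.5,209.5,.069);print('grip',a,b,(a+b)/2,np.linalg.norm(a-b),'ydir deg',np.degrees(np.arctan2(*(a-b)[[1,0]])))
P=[atz(t,*p,.006) for p in((148.75,175.75),(192.75,191.25),(126.75,230.75))];print('plate',P,'ctr',(P[1]+P[2])/2,'len',np.linalg.norm(P[0]-P[2]),np.linalg.norm(P[0]-P[1]),'xdir',np.degrees(np.arctan2(*(P[0]-P[2])[[1,0]])))
L=[atz(t,*p,z) for p,z in(((241,168.25),.036),((310,168.25),.036),((238.25,229.5),.041),((310.75,229.5),.041))];print('well top');print(np.array(L))
M=[atz(s,*p,z) for p,z in(((367.75,204),.036),((382,240.5),.036),((315.25,206.5),.041),((323.5,247),.041))];print('well side');print(np.array(M))
print('side grate near corners',atz(s,344.25,191.25,0),atz(s,295.5,186.5,0))
for W in(L,M):
  W=np.array(W); yd=(W[0]-W[1]);f=(W[0]+W[1])/2;l=(W[2]+W[3])/2
  x=np.array([yd[1],-yd[0]])/np.hypot(yd[0],yd[1]); print('x dir',np.degrees(np.arctan2(x[1],x[0])),np.degrees(np.arctan2(*(f-l)[[1,0]])),'ctr from far',f[:2]-x*.086,'from lip',l[:2]+x*.05)
"
```

```text
grip [0.5108 0.2855 0.069 ] [0.4888 0.2309 0.069 ] [0.4998 0.2582 0.069 ] 0.058819408758178655 ydir deg 68.00202776586504
plate [array([0.5786, 0.2853, 0.006 ]), array([0.5413, 0.187 , 0.006 ]), array([0.4574, 0.3299, 0.006 ])] ctr [0.4994 0.2584 0.006 ] len 0.12918122334086887 0.10515867898531192 xdir -20.204497682185544
well top
[[ 0.5815  0.078   0.036 ]
 [ 0.5789 -0.068   0.036 ]
 [ 0.4495  0.0827  0.041 ]
 [ 0.4467 -0.0668  0.041 ]]
well side
[[ 0.5868  0.0761  0.036 ]
 [ 0.5859 -0.0646  0.036 ]
 [ 0.4527  0.0836  0.041 ]
 [ 0.4482 -0.0678  0.041 ]]
side grate near corners [0.5499 0.1899 0.    ] [0.4191 0.2375 0.    ]
x dir -1.0436041180722133 -1.2622760755248064 ctr from far [0.4942 0.0066] from lip [0.4981 0.007 ]
x dir -0.32862010776896916 -0.9049228987921368 ctr from far [0.5003 0.0063] from lip [0.5004 0.0076]
```

```bash
python3 -m inch '[[4,-4,0,0,8.7],[7,-7,0,-2,8.7],[10,-10,0,-5,8.7],[13,-13,0,-5,8.7],[16,-16,0,-5,8.7],[19,-19,0,-5,8.7],[22,-22,0,-5,8.7],[25,-25,-1,-5,8.7],[28,-28,-3,-5,8.7],[31,-31,-5,-5,8.7]]' && python3 -m inch '[[2,-3.3,-4,0,8.7],[2,-3.3,-5,0,8.7],[2,-3.3,-5,0,8.7],[2,-3.3,-5,0,8.7]]'; python3 -c "
from h import *
shot('top','t1');shot('side','s1');s=readout.read_state();print(s['position'],s['tcp_rot'],s['joint_positions'])
t=cv2.imread('pics/t1.png');s=cv2.imread('pics/s1.png')
f=lambda i,x,y:cv2.resize(i[y:y+150,x:x+100],(400,600),interpolation=cv2.INTER_CUBIC)
cv2.imwrite('pics/c1.png',np.clip(1.4*np.hstack([f(t,110,130),f(s,275,70)]),0,255))"
```

```text
time_s: 0.93
position: [0.462, 0.3099, 0.1852]
tcp_rot: [[-0.935, 0.355, 0.002], [0.355, 0.935, 0.001], [-0.002, 0.002, -1.0]]
force: [0.8, 0.6, -0.5]
opening: 1.0
grasp_force: 0.0
time_s: 1.27
position: [0.4793, 0.2777, 0.1338]
tcp_rot: [[-0.934, 0.357, -0.004], [0.357, 0.934, -0.001], [0.003, -0.002, -1.0]]
force: [-0.1, 0.7, -0.2]
opening: 1.003
grasp_force: 0.0
[0.48014747 0.27942818 0.13576493] [[-9.35091176e-01  3.54405641e-01  1.06525554e-03]
 [ 3.54406521e-01  9.35091113e-01  7.92258707e-04]
 [-7.15330036e-04  1.11836764e-03 -9.99999119e-01]] [ 1.86590084e+01  3.16750493e+01  9.68858638e+01  3.00580092e-02
  5.13667413e+01 -5.06026846e+01][ WARN:0@2.691] global loadsave.cpp:1063 imwrite_ Unsupported depth image for selected encoder is fallbacked to CV_8U.
```

View pics/c1.png

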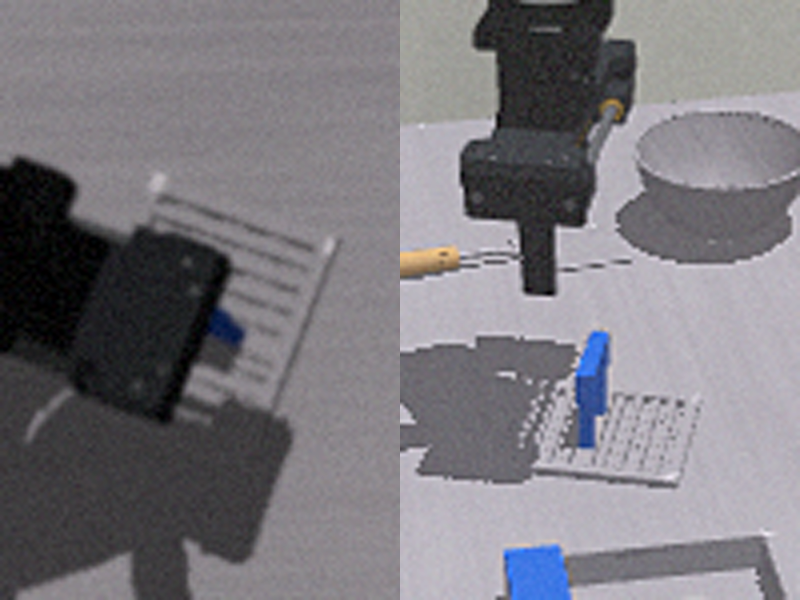

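The gripper is still about 2 cm short in x and y, and its fingers are in line with the bar. I'll shift, check, then descend.

```bash
python3 -m inch '[[1.9,-2.1,-2,0,8.7],[1.9,-2.1,-2.5,0,8.7],[1.9,-2.1,-2.5,0,8.7],[1.9,-2.1,-2.5,0,8.7]]'; python3 -c "
from h import *
shot('top','t2');shot('side','s2');s=readout.read_state();print(s['position'])
t=cv2.imread('pics/t2.png');s=cv2.imread('pics/s2.png')
f=lambda i,x,y:cv2.resize(i[y:y+100,x:x+65],(390,600),interpolation=cv2.INTER_CUBIC)
cv2.imwrite('pics/c2.png',np.clip(1.4*np.hstack([f(t,125,160),f(s,290,100)]),0,255).astype('uint8'))"
```

```text
time_s: 1.7
position: [0.4987, 0.2586, 0.1108]
tcp_rot: [[-0.935, 0.354, 0.001], [0.354, 0.935, 0.001], [-0.0, 0.001, -1.0]]
force: [0.2, 0.2, 0.1]
opening: 0.996
grasp_force: 0.0
[0.49886981 0.25861097 0.11098536]
```

View pics/c2.png

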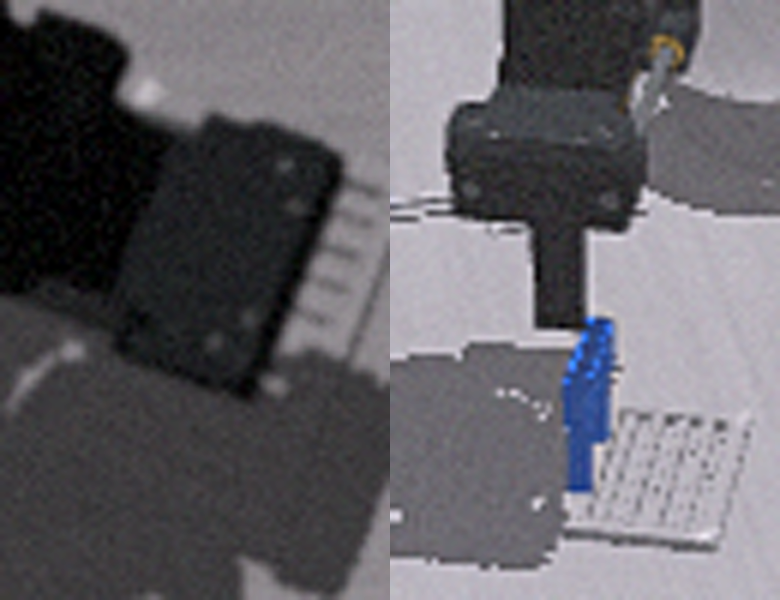

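```bash
python3 -c "
from h import *
s=load('side0');a=atz(s,325.5,153.6,.069);b=atz(s,321.75,162.6,.069);print(a,b,(a+b)/2)
s=load('s2');y=np.array([.354,.935,0]);T=np.array([.4988,.2586,.111])
print('finger near tip inner',proj(s,T-.0435*y),'outer',proj(s,T-.0585*y),'observed (318.3,154.5)')
"
```

```text
[0.513449   0.28270452 0.069     ] [0.49536838 0.23841224 0.069     ] [0.50440869 0.26055838 0.069     ]
finger near tip inner [318.36969608 153.48736571] outer [317.21574245 156.45661905] observed (318.3,154.5)
```

```bash
python3 -m inch '[[0.2,0.1,-2,0,8.7],[0.2,0.1,-4.5,0,8.7],[0.2,0.1,-6.5,0,8.7],[0.2,0.1,-7.4,0,8.7],[0.2,0.1,-7.4,0,8.7],[0.2,0.1,-7.4,0,3],[0.2,0.1,-7.4,0,3],[0.2,0.1,-7.4,0,3],[0.2,0.1,-7.4,0,3],[0.2,0.1,-7.4,0,3]]'; python3 -m inch '[[0,0,0,0,3],[0,0,0,0,3],[0,0,0,0,3],[0,0,0,0,3]]'
```

```text
time_s: 2.63
position: [0.5019, 0.2587, 0.0368]
tcp_rot: [[-0.935, 0.355, 0.002], [0.355, 0.935, 0.001], [-0.002, 0.002, -1.0]]
force: [0.1, 2.0, 1.0]
opening: 0.704
grasp_force: 0.7
time_s: 2.97
position: [0.502, 0.2588, 0.0368]
tcp_rot: [[-0.935, 0.355, 0.002], [0.355, 0.935, 0.001], [-0.002, 0.002, -1.0]]
force: [-0.6, 1.2, 6.1]
opening: 0.685
grasp_force: 30.0
```

```bash
python3 -m inch '[[0,0,1,0,3],[0,0,3,0,3],[0,0,6,0,3],[0,0,9,0,3],[0,0,11,0,3],[0.3,-2,11,3,3],[0.6,-4,11,6,3],[1,-7,11,9,3],[1.3,-10,11,12,3],[1.6,-13,11,15,3]]'; python3 -m inch '[[0.3,-3,0,2,3],[0.6,-6,0,4,3],[0.8,-9,0,5,3],[1,-11,0,5,3],[1,-12.2,0,5,3],[1,-12.2,0,5,3],[1,-12.2,0,5,3],[1,-12.2,0,5,3]]'; python3 -c "
from h import *
shot('top','t3');shot('side','s3');s=readout.read_state();print(s['position'],s['tcp_rot'],s['force'],s['grasp_force'])
t=cv2.imread('pics/t3.png');s=cv2.imread('pics/s3.png')
f=lambda i,x,y:cv2.resize(i[y:y+150,x:x+100],(400,600),interpolation=cv2.INTER_CUBIC)
cv2.imwrite('pics/c3.png',np.clip(1.4*np.hstack([f(t,220,130),f(s,300,110)]),0,255).astype('uint8'))"
```

```text
time_s: 3.8
position: [0.5161, 0.1272, 0.1458]
tcp_rot: [[-0.995, 0.097, -0.002], [0.097, 0.995, -0.0], [0.002, -0.001, -1.0]]
force: [1.5, -0.2, -1.4]
opening: 0.687
grasp_force: 30.0
time_s: 4.47
position: [0.5264, 0.0075, 0.1457]
tcp_rot: [[-1.0, 0.014, -0.001], [0.014, 1.0, 0.001], [0.001, 0.001, -1.0]]
force: [0.2, 0.9, -2.5]
opening: 0.684
grasp_force: 30.0
[0.52662255 0.00774579 0.1457767 ] [[-9.99923683e-01  1.23284388e-02 -7.99028455e-04]
 [ 1.23280962e-02  9.99923913e-01  4.32364720e-04]
 [ 8.04298041e-04  4.22481224e-04 -9.99999587e-01]] [-0.25838093 -0.49513578 -2.32855147] 29.998163552954793
```

View pics/c3.png

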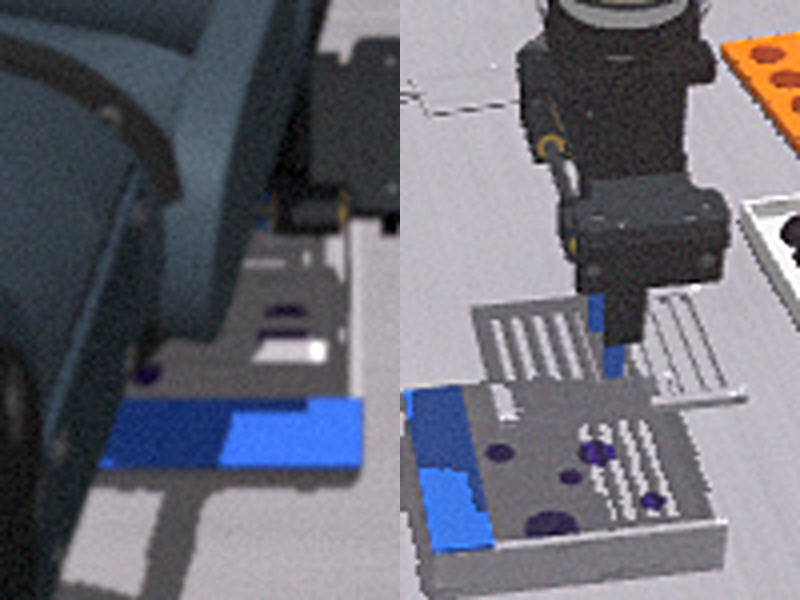

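```bash
python3 -c "
from h import *
from scipy.optimize import least_squares
s=load('s3')
obs=[((70,-55,-55),(386.75,210)),((-70,55,-49),(318,187)),((70,55,-49),(378.5,182.5))]
T=np.array([.5266,.0077,.1648])
def w(p,q):
    th,dx,dz,yaw=q;c,sn=np.cos(th),np.sin(th);x=p[0]*c-p[2]*sn;z=p[0]*sn+p[2]*c
    return T+[dx+x*np.cos(yaw)-p[1]*np.sin(yaw),x*np.sin(yaw)+p[1]*np.cos(yaw),z+dz]
x=[float(v) for v in (0,0,0,-.012)]
for p,o in obs: print(proj(s,w(tuple(v/1e3 for v in p),x)),o)
r=least_squares(lambda q:np.concatenate([proj(s,w(tuple(v/1e3 for v in p),q))-o for p,o in obs]),x);print(r.x,np.degrees(r.x[0]),r.fun)
"
```

```text
[387.08208343 210.55285949] (386.75, 210)
[317.76563721 186.39506342] (318, 187)
[375.39764038 180.57798409] (378.5, 182.5)
[ 0.03801576 -0.00095816 -0.00184225 -0.06483503] 2.178142881980248 [-0.04051294  1.36877095  1.22266625 -0.06721625 -1.19421687 -1.45926245]
```

The grate is held flat, in line with the well. I'll lower it so the far edge rests on the far wall and tips the near edge down, and stop short of the floor.

```bash
python3 -m inch '[[0,0,-2,0,3],[0,0,-4,0,3],[0,0,-5.5,0,3],[0,0,-6.5,0,3],[0,0,-6.8,0,3],[0,0,-6.8,0,3]]'; python3 -m inch '[[0,0,-0.2,0,3],[0,0,-0.4,0,3],[0,0,-0.6,0,3],[0,0,-0.8,0,3],[0,0,-0.8,0,3]]';  python3 -c "
from h import *
s=readout.read_state();print(s['position'],s['force'],s['moment'])"
```

```text
time_s: 5.07
position: [0.5267, 0.0071, 0.0772]
tcp_rot: [[-1.0, 0.013, -0.002], [0.013, 1.0, 0.0], [0.002, 0.0, -1.0]]
force: [-0.6, 0.2, -1.6]
opening: 0.688
grasp_force: 30.0
time_s: 5.48
position: [0.5264, 0.0063, 0.0704]
tcp_rot: [[-1.0, 0.014, -0.001], [0.014, 1.0, -0.0], [0.001, -0.0, -1.0]]
force: [-3.9, -0.3, 4.8]
opening: 0.686
grasp_force: 30.0
[0.52637054 0.00632925 0.07039112] [-3.93106595 -0.31634824  4.78917124] [-0.04964209  0.33805547  0.04356295]
```

```bash
python3 -m inch '[[0,0,-0.15,0,3],[0,0,-0.3,0,3],[0,0,-0.45,0,3],[0,0,-0.6,0,3],[0,0,-0.6,0,3]]';  python3 -c "
from h import *
shot('side','s4');s=readout.read_state();print(s['position'],s['force'],s['moment'])
s=cv2.imread('pics/s4.png')
cv2.imwrite('pics/c4.png',np.clip(1.4*cv2.resize(s[165:265,290:410],(720,600),interpolation=cv2.INTER_CUBIC).astype(float),0,255).astype('uint8'))"
```

```text
time_s: 5.9
position: [0.5244, 0.0067, 0.0641]
tcp_rot: [[-1.0, 0.014, -0.005], [0.014, 1.0, 0.001], [0.005, 0.001, -1.0]]
force: [-6.7, -1.0, 5.5]
opening: 0.684
grasp_force: 30.0
[0.52450256 0.00671731 0.06418358] [-5.59416358 -0.635233    5.55638568] [ 0.0292861   0.79647652 -0.00437781]
```

View pics/c4.png

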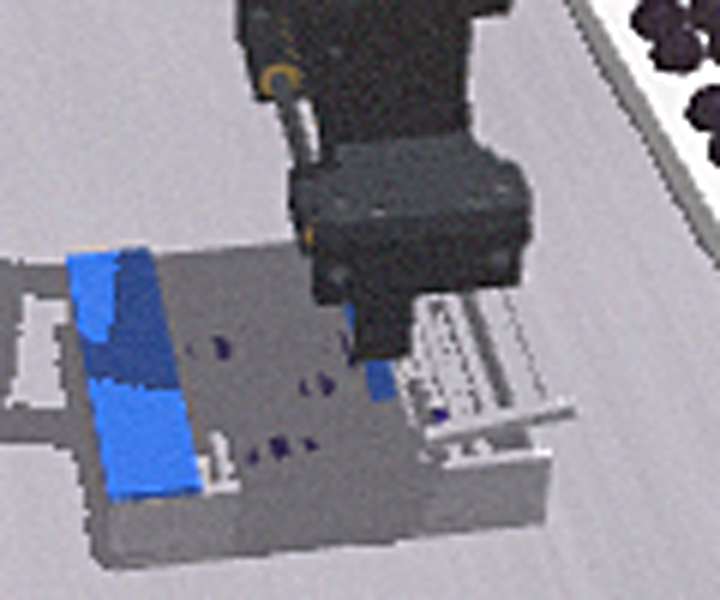

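The far edge is up on the far wall at about (575,410), and the near edge is down in the well, clear of the lip. Next I'll go down a little more and slide it under the lip.

```bash
python3 -m inch '[[0,0,-0.15,0,3],[0,0,-0.25,0,3],[0,0,-0.25,0,3],[-0.5,0,-0.25,0,3],[-1,0,-0.25,0,3],[-1.5,0,-0.25,0,3],[-1.5,0,-0.25,0,3]]' && python3 -m inch '[[-0.5,0,0,0,3],[-1,0,0,0,3],[-1.5,0,0,0,3],[-2.0,0,0,0,3],[-2.3,0,0,0,3],[-2.3,0,0,0,3]]';  python3 -c "
from h import *
shot('side','s5');s=readout.read_state();print(s['position'],s['force'],s['moment'])
s=cv2.imread('pics/s5.png')
cv2.imwrite('pics/c5.png',np.clip(1.8*cv2.resize(s[165:265,290:410],(720,600),interpolation=cv2.INTER_CUBIC).astype(float),0,255).astype('uint8'))"
```

```text
time_s: 6.53
position: [0.5106, 0.0066, 0.0611]
tcp_rot: [[-1.0, 0.014, -0.002], [0.014, 1.0, 0.0], [0.002, 0.0, -1.0]]
force: [-0.0, -0.1, -2.0]
opening: 0.687
grasp_force: 30.0
time_s: 7.03
position: [0.4878, 0.0066, 0.0613]
tcp_rot: [[-1.0, 0.014, -0.002], [0.014, 1.0, 0.0], [0.002, 0.0, -1.0]]
force: [-0.2, -0.2, -3.1]
opening: 0.686
grasp_force: 30.0
[0.4886748  0.00643374 0.06135066] [-0.65349919 -0.02581211 -2.20014857] [ 0.02203622 -0.01442562  0.00398269]
```

View pics/c5.png

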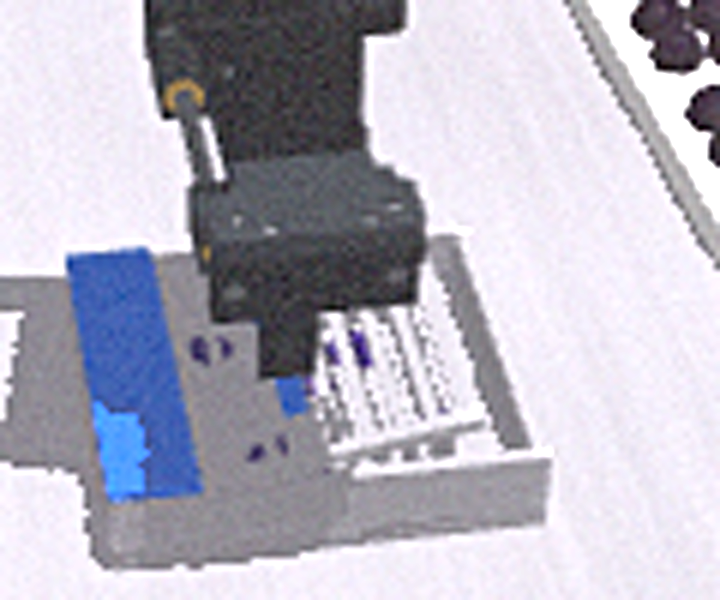

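The whole plate is inside the mouth with its near edge under the lip. It is still held and tilted, and the only load is its weight. I'll lower it along the arc.

```bash
python3 -m inch '[[0.15,0,-0.15,0,3],[0.3,0,-0.3,0,3],[0.45,0,-0.45,0,3],[0.6,0,-0.6,0,3],[0.75,0,-0.75,0,3],[0.9,0,-0.9,0,3],[1.05,0,-1.05,0,3],[1.05,0,-1.05,0,3]]'; python3 -m inch '[[0.05,0,-0.1,0,3],[0.1,0,-0.2,0,3],[0.1,0,-0.3,0,3],[0.1,0,-0.4,0,3],[0.1,0,-0.4,0,3]]'
```

```text
time_s: 7.75
position: [0.5001, 0.0063, 0.0506]
tcp_rot: [[-1.0, 0.014, 0.0], [0.014, 1.0, -0.0], [-0.0, -0.0, -1.0]]
force: [-0.2, -0.4, 1.1]
opening: 0.684
grasp_force: 30.0
time_s: 8.17
position: [0.5021, 0.0062, 0.0471]
tcp_rot: [[-1.0, 0.014, 0.003], [0.014, 1.0, -0.0], [-0.003, -0.0, -1.0]]
force: [3.0, -0.7, 3.2]
opening: 0.687
grasp_force: 30.0
```

```bash
python3 -m inch '[[0,0,-0.1,0,3],[0,0,-0.2,0,3],[0,0,-0.2,0,3],[0,0,-0.2,0,3]]';  python3 -c "
from h import *
shot('side','s6');s=readout.read_state();print(s['position'],s['force'],s['moment'])
s=cv2.imread('pics/s6.png')
cv2.imwrite('pics/c6.png',np.clip(1.8*cv2.resize(s[165:265,290:410],(720,600),interpolation=cv2.INTER_CUBIC).astype(float),0,255).astype('uint8'))"
```

```text
time_s: 8.5
position: [0.5019, 0.0062, 0.0461]
tcp_rot: [[-1.0, 0.014, 0.003], [0.014, 1.0, -0.001], [-0.003, -0.001, -1.0]]
force: [1.0, -0.0, 12.3]
opening: 0.686
grasp_force: 30.0
[0.5018799  0.00621772 0.0461156 ] [ 2.27228816  0.24198711 11.79735163] [ 0.1156809  -0.04551152  0.02433862]
```

View pics/c6.png

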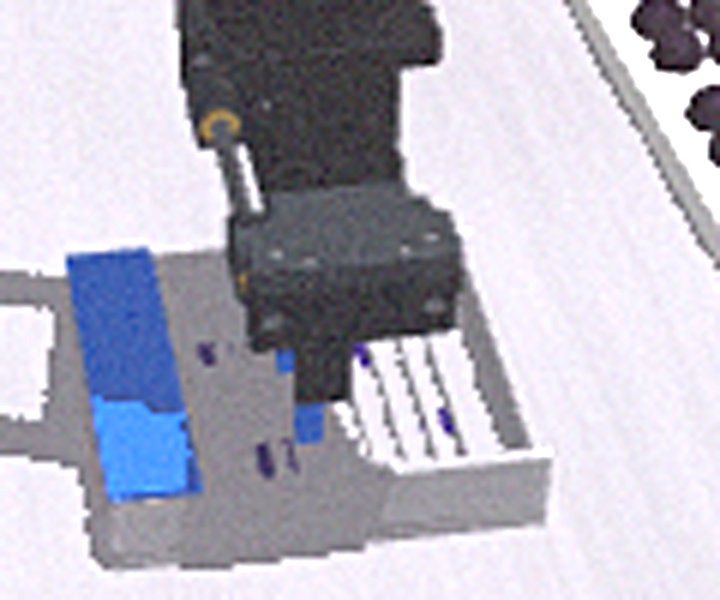

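The grate is flat on the floor and still held, with 12 N of press. Now I'll release and retreat straight up.

```bash
python3 -m inch '[[0,0,0.1,0,3],[0,0,0.1,0,3],[0,0,0.1,0,8],[0,0,0.1,0,8],[0,0,0.1,0,8],[0,0,0.1,0,8],[0,0,0.1,0,8]]';python3 -m inch '[[0,0,0.5,0,8],[0,0,2,0,8],[0,0,5,0,8],[0,0,8,0,8],[0,0,12,0,8],[-2,3,14,0,8],[-4,6,14,0,8],[-6,9,14,0,8],[-6,12,14,0,8],[-6,15,14,0,8]]'; python3 -m inch '[[0,3,0,0,8],[0,6,0,0,8],[0,8,0,0,8],[0,8,0,0,8]]'; python3 -c "
from h import *
shot('top','t7');shot('side','s7')
t=cv2.imread('pics/t7.png');s=cv2.imread('pics/s7.png')
f=lambda i,x,y:cv2.resize(i[y:y+100,x:x+66],(396,600),interpolation=cv2.INTER_CUBIC)
g=lambda i,x,y:cv2.resize(i[y:y+75,x:x+100],(400,300),interpolation=cv2.INTER_CUBIC)
cv2.imwrite('pics/c7.png',np.clip(1.5*np.hstack([g(t,225,165),g(s,292,195)]).astype(float),0,255).astype('uint8'))"
```

```text
time_s: 9.13
position: [0.4999, 0.0066, 0.0454]
tcp_rot: [[-1.0, 0.014, -0.002], [0.014, 1.0, 0.0], [0.002, 0.0, -1.0]]
force: [0.1, 1.0, -1.2]
opening: 0.905
grasp_force: 0.0
time_s: 9.97
position: [0.4386, 0.1575, 0.1865]
tcp_rot: [[-1.0, 0.014, -0.001], [0.014, 1.0, -0.0], [0.001, -0.0, -1.0]]
force: [0.7, -0.5, 0.1]
opening: 0.925
grasp_force: 0.0
time_s: 10.3
position: [0.4405, 0.2397, 0.1863]
tcp_rot: [[-1.0, 0.01, 0.001], [0.01, 1.0, 0.002], [-0.001, 0.002, -1.0]]
force: [0.5, -0.6, 0.7]
opening: 0.918
grasp_force: 0.0
```

View pics/c7.png

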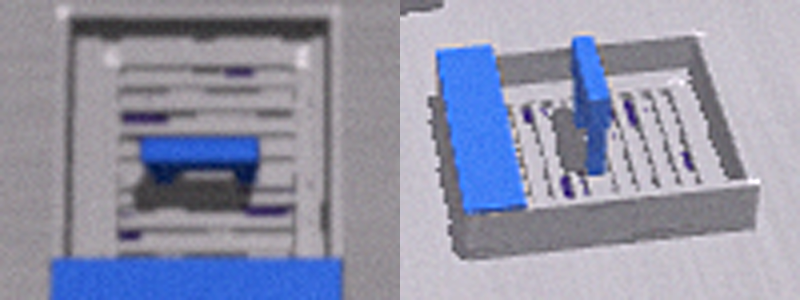

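```bash
python3 -c "
from h import *
t=load('t7');s=load('s7')
print('grip top',atz(t,225+202/4,165+146/4,.079), 'corners',atz(t,225+112/4,165+57/4,.016),atz(t,225+303/4,165+57/4,.016),'orig mark half-length ~.0646')
print('side grip top',atz(s,292+191/4,195+75/4,.079),'side far corner mark',atz(s,292+282/4,195+82/4,.016))
W=lambda p:np.array(p)
print('white cover diff', np.abs(load('top0')['image'][160:240,365:435].astype(int)-t['image'][160:240,365:435]).mean())
"
```

```text
grip top [0.49838218 0.0030113  0.079     ] corners [0.56257226 0.05475176 0.016     ] [ 0.5607067  -0.04793357  0.016     ] orig mark half-length ~.0646
side grip top [ 0.4979707  -0.00262693  0.079     ] side far corner mark [0.56962714 0.05712517 0.016     ]
white cover diff 9.736785714285714
```

```bash
python3 -c "
from rig import bot
print(bot.hand_in())"
```

```text
the job is handed in; nothing more can be done
None
```

I hooked the grate under the blue lip, lowered it flat onto the well floor while holding it, and only then let go. Its grip is within about 5 mm of the well's middle. The arm never went near the white cover, and I handed the job in at about 10.5 s; no verdict came back.

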